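# Load a short grille in the contact-test nest, pack its end gap and hold it down

### The arm

A 6-joint arm with a two-finger parallel gripper is mounted at the origin on a cart in front of the work surface, level with it; the furniture and walls round the work are solid. World frame = base frame: x ahead of the robot, y to its left, z up, the work surface at z = 0. Lengths are in mm, angles in rad, forces in N, time in s.
With the tool pointing down it reaches from about 350 to 975 mm from the base axis. Payload 7.1 kg.
Tool frame: the origin (TCP) lies at the very end of the fingers, on their centre line; the grasp point (between the pads) lies 19 mm behind it (ctrl.pinch_z is the z of the grasp point in the tool frame, in mm); z points along the fingers, y is the direction in which the jaws open and shut (so a half turn about z gives the same grasp; the last joint's range is limited). The gripper opens to 88 mm and grips with 3 to 60 N. Pads are 20 mm wide; open, the fingers measure 115 mm over their backs; the gripper's body (75 mm by 178 mm) begins 61 mm behind the grasp point.
Start: joints at [-1.282, 0.423, 1.63, -0, 1.089, -0.019], TCP at [189.369, -595.604, 222.675] pointing down, gripper open.
Joint ranges: [-3, 3], [-0.9, 2.11], [0.09, 2.58], [-1.31, 4.45], [0.11, 2.69], [-2.54, 2.54]. Speed limits (rad/s): [2.39, 2.39, 3.01, 3.14, 3.14, 3.14].

### API

Orientations are given as a rotation vector (axis times angle).
In Python, from workcell import get_obs, optics, ctrl gives the robot as it stands.
- The arm moves only by the shell command python3 -m jog 'ROWS'. ROWS is a JSON object of lists of equal length, an entry for each row: "delta_rot": the turn, a rotation vector about the tool's x, y, z in rad, a list of three; "translation": the shift along the tool's x, y, z in mm, a list of three; "hand": the opening, from -1 (shut) to 1 (fully open). In form: {"delta_rot": [[rx, ry, rz], ...], "translation": [[x, y, z], ...], "hand": [hand, ...]}. A call has 1 to 5 rows; each row is the pose to reach, as a shift and turn from the pose commanded when the call began, along the tool's axes at that moment; what a row does not reach only later rows make up. A row lasts 1/10 s, in which the tool goes at most 50 mm and 8.59 degrees, less where a joint would pass 70% of its speed; a pose out of reach is approached as far as the arm can. A call with a gripper value outside its range is refused whole. The fingers move at their own pace and stop on an object; the grip force is fixed at half the most. Time passes only in rows, so rows that repeat a pose let the fingers close. It gives the time, the measured TCP pose, the force and the opening at its end, in the units of the state.
- get_obs(): the state, without advancing time (a new reading comes with each control period).
- optics.get_image(name): name is "scene" or "side" or "wrist"; returns the picture (384x512x3 uint8, red, green, blue); there is no depth.
- optics.calibration(name): a dict with "intrinsics" (3x3 intrinsics, pixels), "cam_to_world" (4x4, takes a point from camera to world coordinates). Camera axes: x right, y up, looking along -z (the intrinsics and any distortion apply to the point x, -y, -z); pixel columns grow to the right and rows downward; lengths in mm; the calibration is good to about 2 mm. A picture is of the moment at which its call begins: read the wrist's pose just before it. calibration takes no time and is no camera call; for the wrist camera it gives the pose at the moment of the call.
- ctrl.close_job(): hands the job in, once; it reports no verdict.
The state is a dict: "t": time; "qpos": joint angles; "qvel": joint speeds; "joint_torque": joint torques, N m; "ee_pos": TCP position; "orientation": TCP orientation; "ft_force": force on the tool from outside, world axes, zero at the start; "moment": the same for the moment, N m; "width": finger opening in mm.
Only numpy, scipy, OpenCV 4.12 (cv2) and the standard library are available. Lean on these libraries where they do the work, as an engineer would, in place of code of your own. Each camera call takes 0.05 s, during which the arm holds its last target. There are 200 camera calls.

### The job

Lay the black grille in the spring-lifted test nest between the four corner guides, up against the tall solid end stop, and let go of it. Then slide the grey filler block, upright and tab up, right down to the base in the gap left between the grille and the low forked stop, the only end that is now wide enough for it, and let go of it too. Finally press the grille straight down until its top is flush with the guides and finish while holding it there for the test (the program ends with the robot still pushing, grille and filler in their places), leaving the pin gauge, circuit board and hex key set where they lie.

Things in the scene. Friction and masses are not known exactly. Their poses are not given: they have to be found in the camera images.
- nest: fixed test nest: aluminium base plate, x -55 to 95 mm, y -94 to 94 mm, top face at z = 12 mm. Origin on the bench under the pocket's centre; y runs along the pocket (roughly left-right for the robot), x across it (roughly away from the robot). The pocket is 44 mm wide in x; between the inner faces of the two end stops it is 136.5 mm long (y = -68.25 to 68.25 mm)
- guide_tops (a point): point over the pocket's centre, level with the tops of the four black corner guides (38 mm above the bench); axes as the nest. The guides stand at x = 22 to 35 mm either side, y = 30 to 74 mm either way, with lead-in slopes in their top 5 mm. Between y = -30 and 30 mm the sides are open for the fingers, down to the carrier
- terminal_box (a point): top centre of the grey terminal box fixed on the far side of the nest's base: 34 mm in x, 116 mm in y (axes as the nest), top 38 mm above the bench with small lamps 6 mm higher; 74 mm from the pocket's centre. Only to be kept clear of
- carrier (a joint): downward travel (m) of the grey plate in the pocket on which the grille rests (40 mm in x, 92 mm in y, 8 mm thick, central). 0 = up, top face at z = 28 mm of the nest; 0.008 = down on its stop, top face at z = 20 mm, a grille on it flush with the guides. Springs push up with about 4 N at the top, 8 N at the bottom; let go, it comes back up
- solid_stop: fixed end stop of the nest: tall solid aluminium block, 40 mm in x, 20 mm in y, 40 mm high, turned as the nest. Origin at its underside's centre, on the base plate (12 mm above the bench), 78.25 mm from the pocket's centre along y; top 52 mm above the bench, screw heads 4 mm higher. It may be at either end of the pocket
- fork_stop: fixed end stop at the pocket's other end: low aluminium fork, two prongs 26 mm high on an 8 mm foot, 40 mm in x, 20 mm in y overall, turned as the nest. Origin at its underside's centre, on the base plate, 78.25 mm from the pocket's centre; top 38 mm above the bench, level with the guides
- grille_center (a point): centre (9 mm over its underside) of the loose black grille: 117 mm long (its x), 39 mm wide (its y), 18 mm high, about 22 g. Starts flat on the bench left of the nest, its length roughly away from the robot; goes in the nest with its length along the pocket, either way round, flat on the carrier. Grip it across the 39 mm near its middle. Its middle is solid up to 1 mm below its top: press there
- filler_center (a point): centre (26 mm over its underside) of the loose grey plastic filler block, standing upright in front of the nest: 36 mm wide (its x), 16 mm thick (its y), 52 mm tall, about 50 g. Foot bevelled 2.5 mm; upper 26 mm is a finger tab 24 mm wide (x), 16 mm thick. In place it stands on the base plate, its thickness along the pocket; with the grille at the solid stop the gap is 19.5 mm
- pin_gauge: bystander: steel pin gauge 110 mm long, 21 mm thick, lying on the bench left of the grille; origin at its underside centre
- spare_board: bystander: small green circuit board, 36 x 60 mm, 12 mm high, lying on the far side; origin at its underside centre
- hex_key_set: bystander: yellow folding hex key set, 92 mm long, 24 mm high, lying at the robot's near right; origin at its underside centre
Not all that is in view belongs to the job. Leave any blue look-alike of the part that bears filler_center alone.

How it is judged:
By the outcome, as a careful person would: the job done as asked, in the order asked, and still so for the second after the job is handed in, while the arm keeps its last pose, push and grip.
It also fails if it takes over 51 s, if anything falls off the work surface, if the arm or the gripper's body presses on something with over 40 N, if the wrist force passes 120 N, or if a joint passes its speed limit or range.

## Working session

There is one attempt and no reset: what is moved stays moved. The work goes in short steps, Python scripts to look and compute and a shell command to move; the robot and the scene stay as the last step left them, time stands still between calls to the robot, and variables do not carry over. Pictures are saved under pics/ and viewed, about 8 in all and at most 12, crops included, and the job is handed in when it is done.

```bash
mkdir -p pics; ls
python3 - <<'E'
from workcell import get_obs, optics, ctrl
import cv2,numpy as np
o=get_obs(); print({k:np.round(v,3).tolist() for k,v in o.items()}, ctrl.pinch_z)
for n in ("scene","side"):
    cv2.imwrite(f"pics/{n}0.png",cv2.cvtColor(optics.get_image(n),cv2.COLOR_RGB2BGR))
    c=optics.calibration(n); print(n,{k:np.round(v,3).tolist() for k,v in c.items()})
a=cv2.imread("pics/scene0.png");
cv2.imwrite("pics/s0.png",cv2.resize(a,(800,600),interpolation=cv2.INTER_CUBIC))
a=cv2.imread("pics/side0.png");
cv2.imwrite("pics/d0.png",cv2.resize(a,(800,600),interpolation=cv2.INTER_CUBIC))
E
```

```text
pics
{'t': 0.0, 'qpos': [-1.282, 0.424, 1.631, 0.0, 1.089, -0.019], 'qvel': [-0.002, 0.0, -0.001, 0.001, -0.001, 0.001], 'joint_torque': [-0.003, -54.463, -27.367, 0.064, 0.023, -0.0], 'ee_pos': [189.21, -595.086, 221.916], 'orientation': [-3.103, -0.481, 0.0], 'ft_force': [-0.559, -0.259, -0.03], 'moment': [0.002, -0.02, -0.035], 'width': 87.874} -18.700000000000003
scene {'intrinsics': [[366.519, 0.0, 254.696], [0.0, 366.519, 191.781], [0.0, 0.0, 1.0]], 'cam_to_world': [[0.993, -0.107, 0.055, 543.016], [0.12, 0.849, -0.515, -557.677], [0.009, 0.518, 0.855, 794.859], [0.0, 0.0, 0.0, 1.0]]}
side {'intrinsics': [[427.189, 0.0, 255.716], [0.0, 427.189, 189.597], [0.0, 0.0, 1.0]], 'cam_to_world': [[-0.847, 0.344, -0.405, 86.044], [-0.531, -0.551, 0.643, 494.369], [-0.002, 0.76, 0.649, 683.469], [0.0, 0.0, 0.0, 1.0]]}
```

View pics/s0.png

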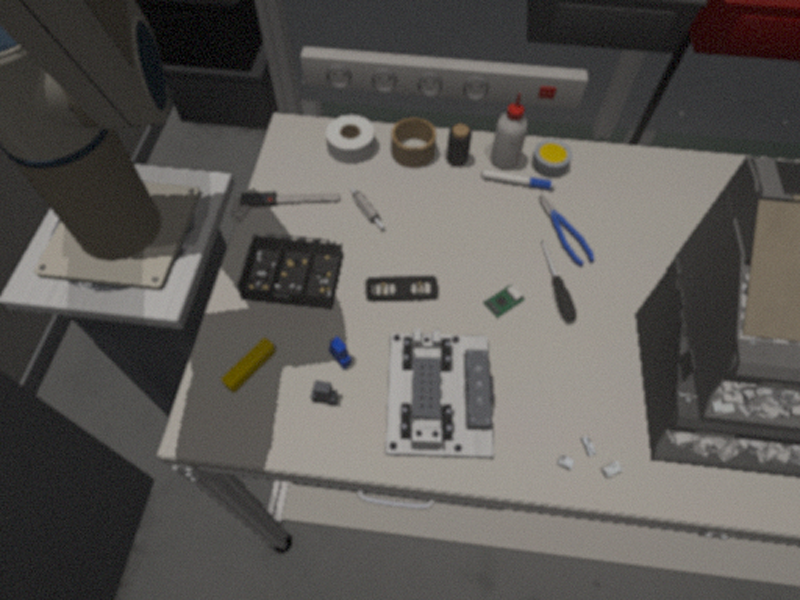

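View pics/d0.png

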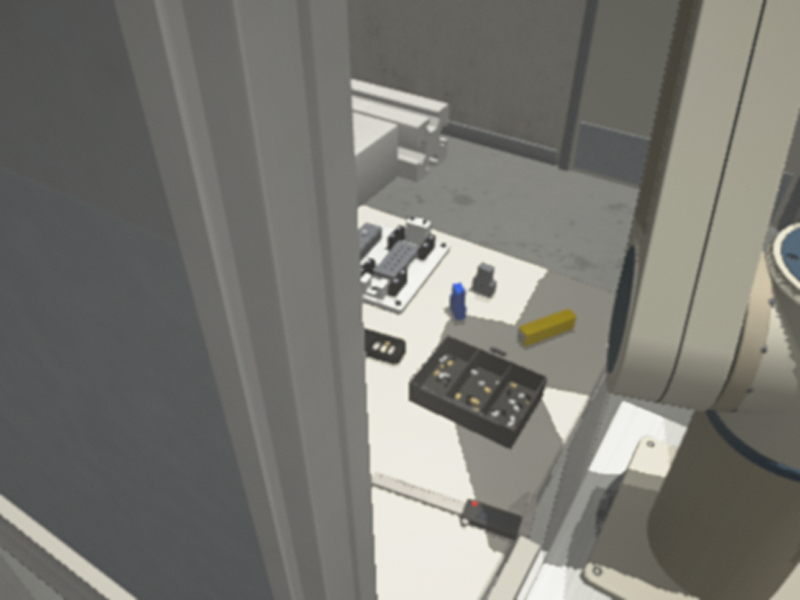

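Scene (800 px scale): the nest is at (440,395), with its fork end probably at (428,340) and its tall end at (428,432). The grille is at (402,288), the grey filler at (325,392), and the blue look-alike at (340,352), which stays put. The hex keys are at (248,364).

```bash
cat > h.py <<'E'
from workcell import get_obs, optics, ctrl
import cv2,numpy as np
from scipy.spatial.transform import Rotation as R
def pos(n,u,v,z,c=None):
    c=c or optics.calibration(n); K=np.array(c["intrinsics"]); T=np.array(c["cam_to_world"])
    d=np.linalg.inv(K)@[u,v,1]; d=T[:3,:3]@(d*[1,-1,-1]); o=T[:3,3]
    return o+d*(z-o[2])/d[2]
def proj(c,p):
    K=np.array(c["intrinsics"]); T=np.array(c["cam_to_world"])
    q=(T[:3,:3].T@(np.asarray(p)-T[:3,3]))*[1,-1,-1]; q=K@q; return q[:2]/q[2]
def snap(n,f,crop=None,s=None):
    import json
    c=optics.calibration(n); im=cv2.cvtColor(optics.get_image(n),cv2.COLOR_RGB2BGR)
    cv2.imwrite(f"pics/{f}_raw.png",im); json.dump({k:np.array(v).tolist() for k,v in c.items()},open(f"pics/{f}.json","w"))
    if crop: x0,y0,x1,y1=crop; im=im[y0:y1,x0:x1]
    s=s or min(800/im.shape[1],600/im.shape[0])
    cv2.imwrite(f"pics/{f}.png",cv2.resize(im,None,fx=s,fy=s,interpolation=cv2.INTER_CUBIC)); return s
def calib(f):
    import json; return json.load(open(f"pics/{f}.json"))
def to_tool(dx):
    o=get_obs(); return R.from_rotvec(o["orientation"]).inv().apply(dx)
E
python3 - <<'E'
from h import *
k=.64
for n,u,v,z in [("fork",428,340,38),("solid",428,430,52),("carrier",426,388,28),("grilleL",366,289,18),("grilleR",438,289,18),("filler",322,388,52),("blue",338,345,52),("box",478,388,38),("board",503,300,10)]:
    print(n,pos("scene",u*k,v*k,z).round(0))
o=get_obs();Rm=R.from_rotvec(o["orientation"]).as_matrix();print(Rm.round(3))
c=optics.calibration("wrist");T=np.array(c["cam_to_world"]);print(np.array(c["intrinsics"]).round(1),(Rm.T@T[:3,:3]).round(3),(Rm.T@(T[:3,3]-o["ee_pos"])).round(1), c.keys())
a=cv2.imread("pics/scene0.png")[160:300,185:325];cv2.imwrite("pics/c0.png",cv2.resize(a,(600,600),interpolation=cv2.INTER_CUBIC))
E
```

```text
fork [ 547. -165.   38.]
solid [ 560. -307.   52.]
carrier [ 552. -237.   28.]
grilleL [440. -76.  18.]
grilleR [555. -62.  18.]
filler [ 408. -265.   52.]
blue [ 419. -197.   52.]
box [ 624. -232.   38.]
board [660. -64.  10.]
[[ 0.953  0.303 -0.   ]
 [ 0.303 -0.953  0.001]
 [ 0.    -0.001 -1.   ]]
[[343.8   0.  256.5]
 [  0.  343.8 194. ]
 [  0.    0.    1. ]] [[-0.     0.969  0.246]
 [ 1.     0.     0.001]
 [ 0.001  0.246 -0.969]] [  66.5   -0.3 -162.5] dict_keys(['intrinsics', 'cam_to_world'])
```

View pics/c0.png

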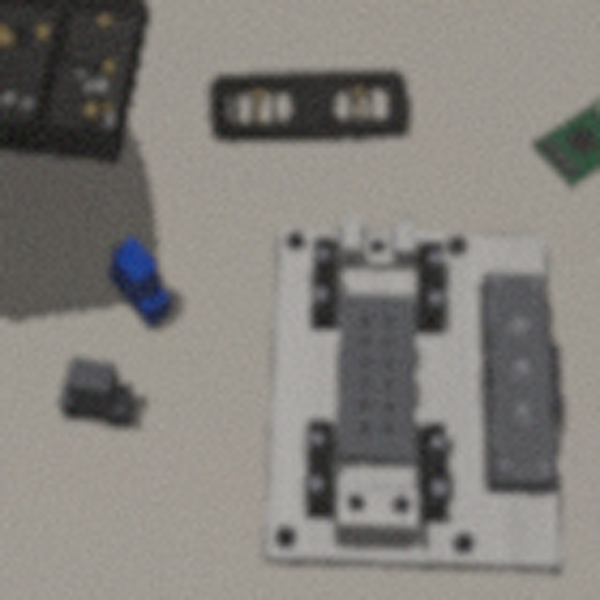

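Crop: the fork (two prongs) is at the nest's top end (380,240), which is +y. The solid stop (two screw heads) is at the bottom (378,500), which is -y. The filler is the grey block at (90,385) and the look-alike is blue at (140,275), so I take the grey one. Next I move the wrist camera over the work.

```bash
python3 -m jog '{"translation":[[220,-163,10],[220,-163,10],[220,-163,10],[220,-163,10],[220,-163,10]],"delta_rot":[[0,0,0.09],[0,0,0.09],[0,0,0.09],[0,0,0.09],[0,0,0.09]],"hand":[1,1,1,1,1]}'
python3 -c "
from h import *
o=get_obs();print(o['ee_pos'],to_tool(np.array([510,-150,200])-o['ee_pos']).round(1),R.from_rotvec(o['orientation']).as_matrix().round(3)[:,0])"
```

```text
t: 0.6
ee_pos: [336.2, -391.2, 213.3]
orientation: [-3.123, -0.341, 0.0]
ft_force: [1.4, -1.0, 0.3]
width: 87.6
[ 336.22126901 -391.22783057  213.29392652] [ 221.7 -198.1   13.3] [ 0.976  0.216 -0.   ]
```

```bash
python3 -m jog '{"translation":[[222,-198,13],[222,-198,13],[222,-198,13],[222,-198,13],[222,-198,13]],"delta_rot":[[0,0,0.09],[0,0,0.09],[0,0,0.09],[0,0,0.09],[0,0,0.09]],"hand":[1,1,1,1,1]}'
python3 -m jog '{"translation":[[36,-32,2],[36,-32,2],[36,-32,2]],"delta_rot":[[0,0,0],[0,0,0],[0,0,0]],"hand":[1,1,1]}'
python3 -c "
from h import *
o=get_obs();print(o['ee_pos'],R.from_rotvec(o['orientation']).as_matrix().round(3)[:,0])
snap('wrist','w1')"
```

```text
t: 1.1
ee_pos: [482.4, -188.6, 202.5]
orientation: [3.135, 0.201, -0.0]
ft_force: [-0.0, 0.0, -0.8]
width: 88.0
t: 1.4
ee_pos: [513.3, -153.2, 200.1]
orientation: [-3.135, -0.205, 0.002]
ft_force: [-0.4, 0.3, 0.0]
width: 87.9
[ 513.30292445 -153.17395297  200.14712959] [ 0.991  0.13  -0.001]
```

View pics/w1.png

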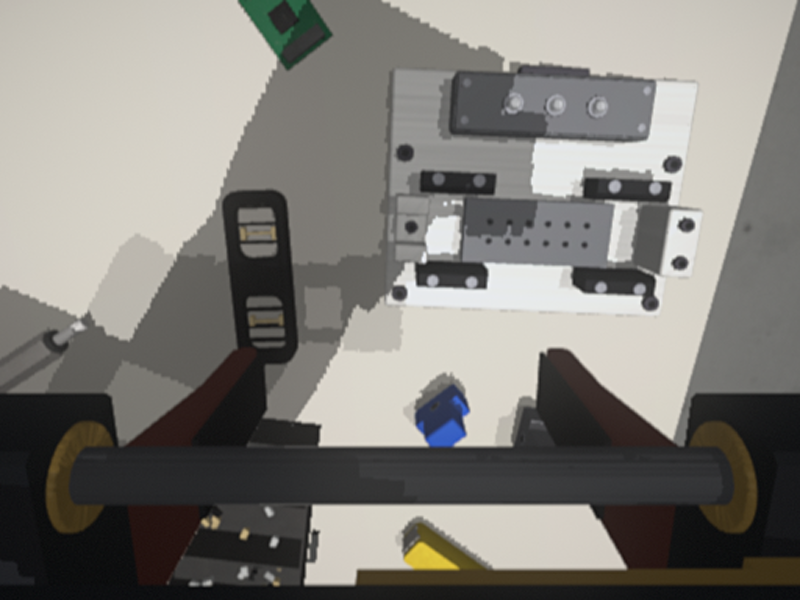

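Wrist view (800 px): the plate corners are at (391,70), (697,83), (658,316) and (387,303). The grille's ends are at (254,190) and (267,362). The filler is mostly hidden behind the right finger at (528,425), and the blue block is at (443,415).

```bash
cat > m.py <<'E'
from h import *
from scipy.optimize import least_squares
c=calib('w1');k=.64
loc=np.array([[95,94,12],[95,-94,12],[-55,-94,12],[-55,94,12]]);px=np.array([[391,70],[697,83],[658,316],[387,303]])*k
def f(p):
    q=loc.astype(float).copy(); r=R.from_euler('z',p[2]).as_matrix(); q=q@r.T+[p[0],p[1],0]
    return np.concatenate([proj(c,a)-b for a,b in zip(q,px)])
s=least_squares(f,[555,-235,.09]);print('nest',s.x[:2].round(1),np.degrees(s.x[2]).round(2),'res',s.fun.round(1))
r=R.from_euler('z',s.x[2]).as_matrix()
im=cv2.imread('pics/w1_raw.png');im=cv2.resize(im,None,fx=3,fy=3,interpolation=cv2.INTER_CUBIC)
def draw(pts,col):
    P=np.array([(proj(c,p)+.5)*3-.5 for p in pts]);cv2.polylines(im,[P.round().astype(int)],True,col,1)
W=lambda l:[r@np.array(a,float)+[s.x[0],s.x[1],0] for a in l]
draw(W(loc),(0,0,255))
for sx in(1,-1):
  for sy in(1,-1): draw(W([[sx*22,sy*30,38],[sx*35,sy*30,38],[sx*35,sy*74,38],[sx*22,sy*74,38]]),(0,255,0))
draw(W([[20,-68.25,52],[20,-88.25,52],[-20,-88.25,52],[-20,-68.25,52]]),(255,0,255))
draw(W([[20,68.25,38],[20,88.25,38],[-20,88.25,38],[-20,68.25,38]]),(255,0,255))
draw(W([[20,46,28],[20,-46,28],[-20,-46,28],[-20,46,28]]),(255,255,0))
a,b=pos(0,254*k,190*k,18,c),pos(0,267*k,362*k,18,c);l,rr=pos(0,231*k,280*k,18,c),pos(0,292*k,275*k,18,c)
g=(a+b)/2;d=a-b;th=np.arctan2(d[1],d[0]);print('grille',g.round(1),np.linalg.norm(d).round(1),np.degrees(th).round(2),'w',np.linalg.norm((l-rr)[:2]),(l+rr)/2)
rg=R.from_euler('z',th).as_matrix()
draw([rg@np.array([x*58.5,y*19.5,0])+[g[0],g[1],18] for x,y in((1,1),(1,-1),(-1,-1),(-1,1))],(0,0,255))
cv2.imwrite('pics/ov.png',im[100:700,400:1200] if 0 else cv2.resize(im[60:760,400:1360],(800,583)))
E
python3 m.py
```

```text
nest [ 549.5 -232.6] 5.2 res [-0.2 -1.4  1.4 -1.3  1.3  1.2 -2.6  2.6]
grille [495.9 -62.4  18. ] 114.8 8.02 w 40.27051462235171 [497.31975266 -62.78774207  18.        ]
```

View pics/ov.png

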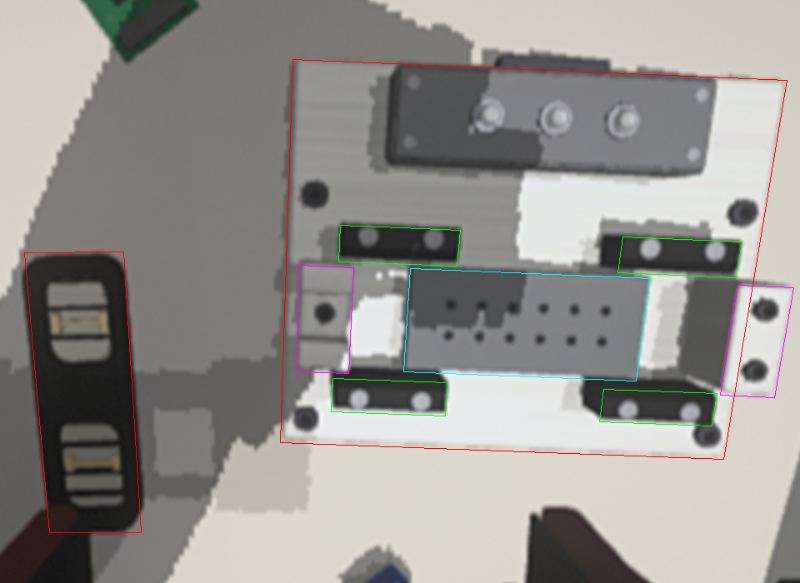

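```bash
python3 -m jog '{"translation":[[-5,-48,5],[-5,-92,20],[-5,-92,65],[-5,-92,110],[-5,-92,145]],"delta_rot":[[0,0,-0.01],[0,0,-0.01],[0,0,-0.01],[0,0,-0.01],[0,0,-0.01]],"hand":[1,1,1,1,1]}'
python3 -m jog '{"translation":[[0,0,0],[0,0,0]],"delta_rot":[[0,0,0],[0,0,0]],"hand":[0.2,0.1]}'
python3 -c "
from h import *
o=get_obs();print(o['ee_pos'],to_tool(np.array([496.5,-62.5,4.5])-o['ee_pos']).round(1))"
```

```text
t: 1.95
ee_pos: [495.2, -64.6, 54.0]
orientation: [-3.134, -0.214, 0.001]
ft_force: [0.5, -0.7, -0.3]
width: 87.8
t: 2.15
ee_pos: [496.0, -64.6, 55.9]
orientation: [-3.134, -0.213, 0.002]
ft_force: [-0.2, -0.5, -0.3]
width: 75.1
[496.0339966  -64.64769752  55.87972354] [ 0.8 -2.  51.4]
```

```bash
python3 -m jog '{"translation":[[1,-2,25],[1,-2,45],[1,-2,51],[1,-2,51],[1,-2,51]],"delta_rot":[[0,0,0],[0,0,0],[0,0,0],[0,0,0],[0,0,0]],"hand":[0.2,0.2,0.1,-1,-1]}'
python3 -m jog '{"translation":[[0,0,0],[0,0,0],[0,0,0],[0,0,0],[0,0,0]],"delta_rot":[[0,0,0],[0,0,0],[0,0,0],[0,0,0],[0,0,0]],"hand":[-1,-1,-1,-1,-1]}'
python3 -m jog '{"translation":[[0,0,-40],[0,0,-90],[0,0,-120]],"delta_rot":[[0,0,0],[0,0,0],[0,0,0]],"hand":[-1,-1,-1]}'
python3 -c "
from h import *
o=get_obs();print(o['ee_pos'],R.from_rotvec(o['orientation']).as_matrix().round(3)[:,0])
snap('wrist','w2')"
```

```text
t: 2.65
ee_pos: [498.4, -61.8, 6.2]
orientation: [3.134, 0.216, 0.004]
ft_force: [-0.0, 0.0, -0.8]
width: 38.8
t: 3.15
ee_pos: [498.4, -61.7, 6.0]
orientation: [3.133, 0.216, 0.004]
ft_force: [-1.5, -1.6, 8.5]
width: 38.2
t: 3.45
ee_pos: [498.4, -61.5, 127.9]
orientation: [3.133, 0.216, 0.005]
ft_force: [-0.2, 0.4, -0.4]
width: 38.9
[498.37204833 -61.49362117 127.89823712] [0.99  0.137 0.003]
```

View pics/w2.png

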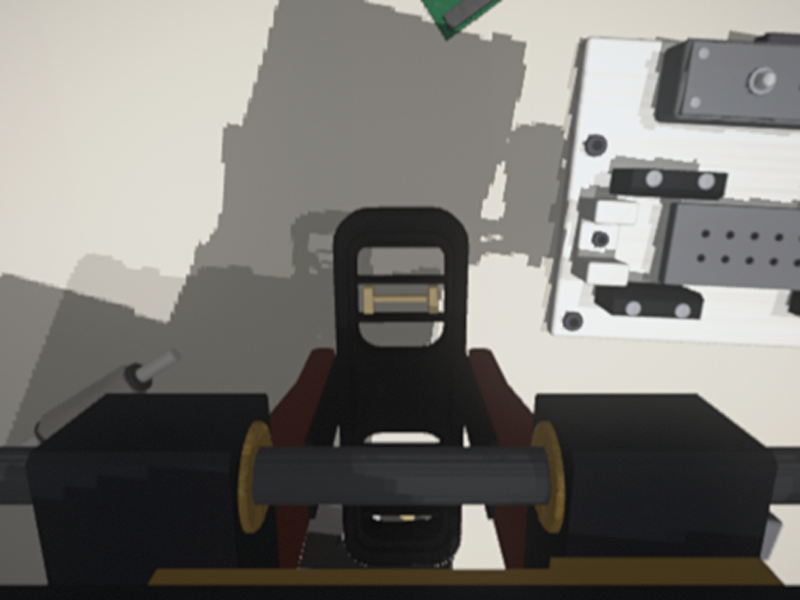

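Run:
```python
from h import *
c=calib('w2');k=.64;o=get_obs();Rm=R.from_rotvec(o['orientation'])
z=o['ee_pos'][2]+12
for u,v in ((402,208),(335,300),(468,300),(372,565),(400,566)):
    print((u,v),Rm.inv().apply(pos(0,u*k,v*k,z,c)-o['ee_pos']).round(1))
th=np.radians(5.2);n=np.array([549.5,-232.6,0]);r=R.from_euler('z',th)
# where tool x -> nest y
for g0 in (0,):
    print('place centre', (n+r.apply([0,-5,0])).round(1), 'final',(n+r.apply([0,-9.75,0])).round(1))
```

```text
(402, 208) [ 53.4  -0.6 -11.5]
(335, 300) [ 27.8 -19.5 -11.8]
(468, 300) [ 27.8  18.  -11.7]
(372, 565) [-60.  -10.2 -12.6]
(400, 566) [-60.3  -1.2 -12.5]
place centre [ 550.  -237.6    0. ] final [ 550.4 -242.3    0. ]
```

```bash
python3 -m jog '{"translation":[[6,36,0],[11,72,0],[16,108,0],[21,144,0],[27,178,0]],"delta_rot":[[0,0,-0.148],[0,0,-0.296],[0,0,-0.444],[0,0,-0.592],[0,0,-0.74]],"hand":[-1,-1,-1,-1,-1]}'
python3 -m jog '{"translation":[[0,0,0],[0,0,0],[0,0,0],[0,0,0],[0,0,0]],"delta_rot":[[0,0,-0.148],[0,0,-0.296],[0,0,-0.444],[0,0,-0.592],[0,0,-0.74]],"hand":[-1,-1,-1,-1,-1]}'
cat > t.py <<'E'
from h import *
import sys
# args: nest x,y, abs z, tool-x yaw in nest deg -> needed tool shift
N=np.array([549.5,-232.6,0]);TH=5.2
try: N,TH=np.load('nest.npy',allow_pickle=True)
except Exception: pass
x,y,z,a=map(float,sys.argv[1:5]);o=get_obs();Rm=R.from_rotvec(o['orientation']);M=Rm.as_matrix()
p=N+R.from_euler('z',TH,degrees=True).apply([x,y,0]);p[2]=z
w=R.from_euler('z',TH+a,degrees=True).as_matrix()@np.diag([1,-1,-1])
print('q6',o['qpos'][5].round(2),'t',o['t'],'in nest',R.from_euler('z',-TH,degrees=True).apply(o['ee_pos']-N).round(1),'F',np.round(o['ft_force'],1),'w',round(o['width'],1))
print('shift',(M.T@(p-o['ee_pos'])).round(1),'rot',(Rm.inv()*R.from_matrix(w)).as_rotvec().round(3))
E
python3 t.py 0 -2 60 90
```

```text
t: 4.0
ee_pos: [548.7, -235.5, 125.0]
orientation: [2.84, 1.343, 0.001]
ft_force: [1.3, -0.2, -0.0]
width: 38.7
t: 4.5
ee_pos: [548.4, -234.0, 124.9]
orientation: [2.162, 2.279, 0.0]
ft_force: [0.9, -0.1, 0.4]
width: 39.0
q6 -0.48 t 4.5 in nest [ -1.2  -1.3 124.9] F [ 0.9 -0.1  0.4] w 39.0
shift [-0.7  1.2 64.9] rot [ 0.     0.    -0.038]
```

```bash
python3 -m jog '{"translation":[[-1,1,25],[-1,1,50],[-1,1,65],[-1,1,65]],"delta_rot":[[0,0,-0.038],[0,0,-0.038],[0,0,-0.038],[0,0,-0.038]],"hand":[-1,-1,-1,-1]}'
python3 t.py 0 -2 33 90;python3 -c "
from h import *
snap('wrist','w3')"
```

```text
t: 4.9
ee_pos: [548.1, -234.2, 57.7]
orientation: [-2.123, -2.311, 0.002]
ft_force: [-0.1, 0.0, -0.1]
width: 38.8
q6 -0.51 t 4.9 in nest [-1.6 -1.5 57.7] F [-0.1  0.  -0.1] w 38.8
shift [-0.5  1.6 24.7] rot [-0.003 -0.002 -0.006]
```

View pics/w3.png

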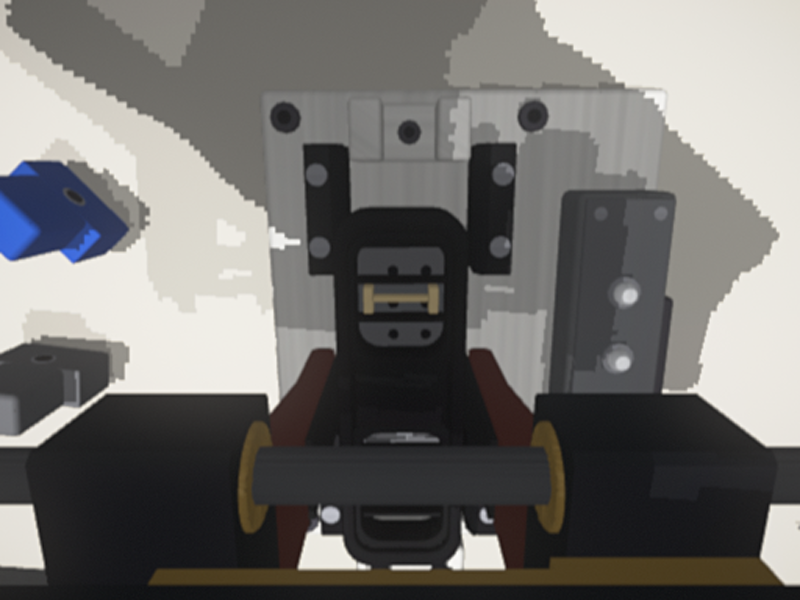

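Run:
```python
from h import *
c=calib('w3');k=.64;o=get_obs();Rm=R.from_rotvec(o['orientation'])
for nm,u,v,z in (('gLout',304,146,38),('gLin',349,150,38),('gRin',470,150,38),('gRout',515,146,38),('gL near out',308,270,38),('gRnear out',513,270,38),('forkL',350,160,38),('forkR',469,160,38),('forkTopL',350,99,38),('plateTL',264,93,12),('plateTR',665,90,12)):
    p=pos(0,u*k,v*k,z,c); print(nm,'tool',Rm.inv().apply(p-o['ee_pos']).round(1), 'nest',R.from_euler('z',-5.2,degrees=True).apply(p-[549.5,-232.6,0]).round(1))
print(Rm.inv().apply(pos(0,402*k,208*k,o['ee_pos'][2]+12,c)-o['ee_pos']).round(1))
```

```text
gLout tool [ 74.3 -32.9  21.1] nest [-33.2  72.5  38. ]
gLin tool [ 73.  -18.3  21.1] nest [-18.6  71.1  38. ]
gRin tool [73.  21.3 21. ] nest [20.9 70.9 38. ]
gRout tool [74.2 35.9 21. ] nest [35.6 72.1 38. ]
gL near out tool [ 33.2 -33.3  21.1] nest [-33.9  31.4  38. ]
gRnear out tool [33.2 37.3 21. ] nest [36.7 31.  38. ]
forkL tool [ 69.8 -18.   21.1] nest [-18.3  68.   38. ]
forkR tool [69.8 21.  21. ] nest [20.7 67.8 38. ]
forkTopL tool [ 88.7 -17.6  21.1] nest [-17.8  86.8  38. ]
plateTL tool [ 93.8 -51.2  47.2] nest [-51.5  92.1  12. ]
plateTR tool [94.7 94.5 46.9] nest [94.3 92.2 12. ]
[ 56.7  -1.  -11.9]
```

```bash
python3 -m jog '{"translation":[[0,2.3,0],[0,2.3,8],[0,2.3,14],[0,2.3,19],[0,2.3,22]],"delta_rot":[[0,0,0],[0,0,0],[0,0,0],[0,0,0],[0,0,0]],"hand":[-1,-1,-1,-1,-1]}'
python3 t.py 0 -7 34 90
```

```text
t: 5.45
ee_pos: [551.6, -234.6, 37.0]
orientation: [-2.125, -2.313, 0.0]
ft_force: [0.9, -0.3, 0.2]
width: 38.5
q6 -0.51 t 5.45 in nest [ 1.9 -2.2 37. ] F [ 0.9 -0.3  0.2] w 38.5
shift [-4.8 -1.8  3. ] rot [-0.001 -0.    -0.006]
```

```bash
python3 -m jog '{"translation":[[0,0,1.5],[0,0,2.5],[-2,0,2.5],[-4,0,2.5],[-4,0,2.5]],"delta_rot":[[0,0,0],[0,0,0],[0,0,0],[0,0,0],[0,0,0]],"hand":[-1,-1,-1,-1,-1]}'
python3 -m jog '{"translation":[[-1,0,0],[-2,0,0],[-2,0,0]],"delta_rot":[[0,0,0],[0,0,0],[0,0,0]],"hand":[-1,-1,-1]}'
python3 t.py 0 -7 34 90
```

```text
t: 5.95
ee_pos: [552.4, -239.1, 35.3]
orientation: [2.125, 2.313, 0.0]
ft_force: [-0.4, -0.4, -0.9]
width: 38.7
t: 6.25
ee_pos: [552.3, -239.9, 35.1]
orientation: [-2.124, -2.313, -0.001]
ft_force: [1.0, 5.4, 1.6]
width: 39.0
q6 -0.52 t 6.25 in nest [ 2.1 -7.5 35.1] F [1.  5.4 1.6] w 39.0
shift [ 0.5 -2.1  1.1] rot [-0.    -0.001 -0.006]
```

```bash
python3 -m jog '{"translation":[[-0.5,0,1],[-0.5,0,1.5],[-0.5,0,1.5]],"delta_rot":[[0,0,0],[0,0,0],[0,0,0]],"hand":[-1,-1,-1]}'
python3 -m jog '{"translation":[[0,0,0],[0,0,0],[0,0,0],[0,0,-20],[0,0,-60]],"delta_rot":[[0,0,0],[0,0,0],[0,0,0],[0,0,0],[0,0,0]],"hand":[0.15,0.15,0.15,0.15,0.15]}'
python3 -m jog '{"translation":[[0,0,-40],[0,0,-80],[0,0,-110],[0,0,-110]],"delta_rot":[[0,0,0],[0,0,0],[0,0,0],[0,0,0]],"hand":[0.3,0.6,1,1]}'
python3 t.py 0 -7 34 90;python3 -c "
from h import *
snap('wrist','w4')"
```

```text
t: 6.55
ee_pos: [552.3, -240.0, 34.1]
orientation: [-2.124, -2.312, -0.001]
ft_force: [-0.8, 7.5, 6.5]
width: 39.0
t: 7.05
ee_pos: [550.2, -240.5, 91.4]
orientation: [-2.121, -2.309, 0.003]
ft_force: [-0.6, 0.2, 0.9]
width: 50.4
t: 7.45
ee_pos: [555.0, -242.6, 208.5]
orientation: [2.12, 2.308, 0.004]
ft_force: [-0.2, 0.5, -0.7]
width: 77.7
q6 -0.52 t 7.45 in nest [  4.5 -10.5 208.5] F [-0.2  0.5 -0.7] w 77.7
shift [  4.2  -5.8 174.4] rot [ 0.007  0.004 -0.006]
```

View pics/w4.png

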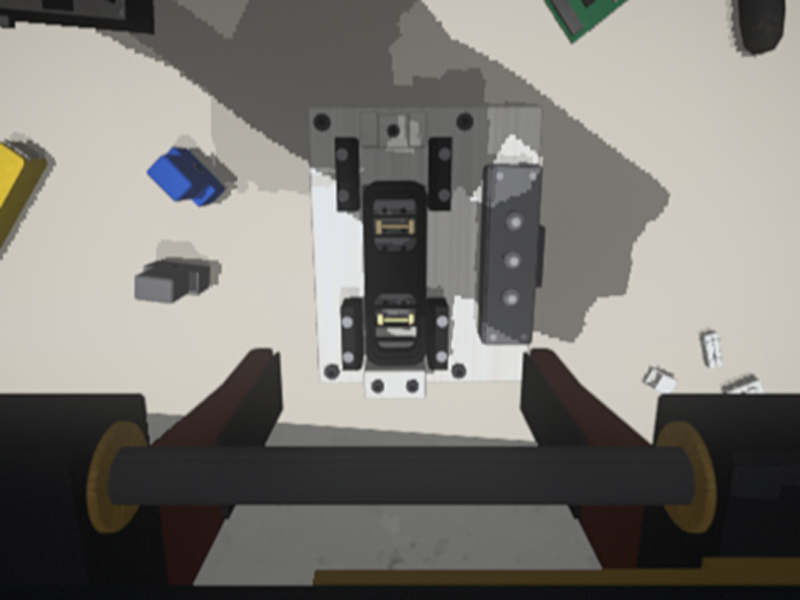

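The grille lies between the guides, against the solid stop (its end is at (395,365) on the stop block), and the gap is at the fork end. The filler is at (175,280); I enlarge that crop.

```bash
python3 -c "
import cv2
a=cv2.imread('pics/w4_raw.png')[90:205,75:155];cv2.imwrite('pics/c4.png',cv2.resize(a,None,fx=5,fy=5,interpolation=cv2.INTER_CUBIC))"
```

```text
(no output)
```

View pics/c4.png

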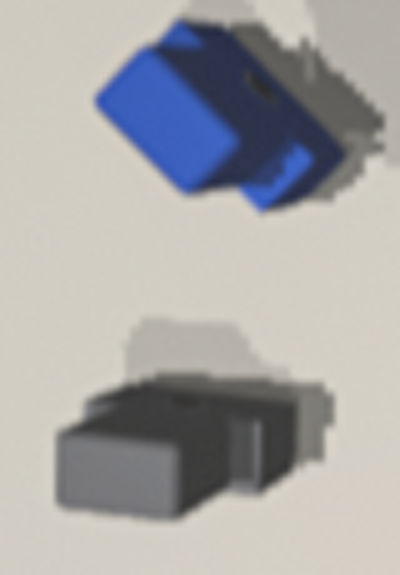

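Grey filler: the tab's top face has corners at crop (62,430), (184,442), (180,518) and (58,508). The blue one above it stays alone.

Run:
```python
from h import *
c=calib('w4')
P=np.array([pos(0,75+(u+.5)/5-.5,90+(v+.5)/5-.5,52,c) for u,v in((62,430),(184,442),(180,518),(58,508))]);print(P.round(1))
e=P[1]+P[2]-P[0]-P[3];ctr=P.mean(0);print('ctr',ctr.round(1),'len',np.linalg.norm(e)/2,np.linalg.norm(P[0]+P[1]-P[2]-P[3])/2,'x yaw',np.degrees(np.arctan2(e[1],e[0])).round(1))
# nest recheck with w4
k=.64
for nm,u,v,z in (('gL far in',358,140,38),('gR far in',430,140,38),('gL near in',361,300,38),('gR near in',429,300,38),('fork in',394,150,38),('grille far',395,182,46),('solid in',395,372,52)):
    print(nm,R.from_euler('z',-5.2,degrees=True).apply(pos(0,u*k,v*k,z,c)-[549.5,-232.6,0]).round(1))
o=get_obs();print(o['ee_pos'].round(1),o['qpos'].round(2),R.from_rotvec(o['orientation']).as_matrix().round(3))
```

```text
[[ 396.4 -252.3   52. ]
 [ 419.2 -252.7   52. ]
 [ 418.1 -267.6   52. ]
 [ 395.1 -267.6   52. ]]
ctr [ 407.2 -260.1   52. ] len 22.89270874336818 15.15514271791336 x yaw -0.6
gL far in [-19.6  71.6  38. ]
gR far in [23.1 71.3 38. ]
gL near in [-20.2 -26.2  38. ]
gR near in [ 23.2 -26.6  38. ]
fork in [ 1.7 65.7 38. ]
grille far [ 2.2 47.4 46. ]
solid in [  1.2 -69.9  52. ]
[ 553.6 -242.   205.9] [-0.43  0.41  1.69 -0.    1.03 -0.52] [[-0.085  0.996  0.004]
 [ 0.996  0.085 -0.002]
 [-0.002  0.004 -1.   ]]
```

```bash
python3 -c "
import numpy as np
np.save('nest.npy',np.array([np.array([551.2,-234.0,0]),5.2],dtype=object),allow_pickle=True)"
python3 -m jog '{"translation":[[-1,-48,5],[-2,-96,10],[-3,-147,20],[-3,-147,70],[-3,-147,115]],"delta_rot":[[0,0,0.02],[0,0,0.05],[0,0,0.096],[0,0,0.096],[0,0,0.096]],"hand":[0,0,0,0,0]}'
python3 -m jog '{"translation":[[0,0,0],[0,0,0]],"delta_rot":[[0,0,0],[0,0,0]],"hand":[0,0]}'
python3 -c "
from h import *
o=get_obs();Rm=R.from_rotvec(o['orientation']);print(Rm.as_matrix().round(3)[:,0],o['width'],to_tool(np.array([407.2,-257.1,30])-o['ee_pos']).round(1))
snap('wrist','w5')
for n in (1,):
  c=calib('w5');print([ (proj(c,p)/.64).round() for p in ([407.2,-260.1,52],)])"
```

```text
t: 8.0
ee_pos: [404.6, -256.9, 87.6]
orientation: [2.235, 2.206, 0.0]
ft_force: [0.7, 0.1, 0.6]
width: 48.1
t: 8.2
ee_pos: [405.3, -256.1, 87.8]
orientation: [-2.231, -2.206, 0.001]
ft_force: [-1.0, -0.6, 0.3]
width: 44.2
[0.011 1.    0.002] 44.19244310447749 [-1.1  2.1 57.7]
[array([407., 355.])]
```

View pics/w5.png

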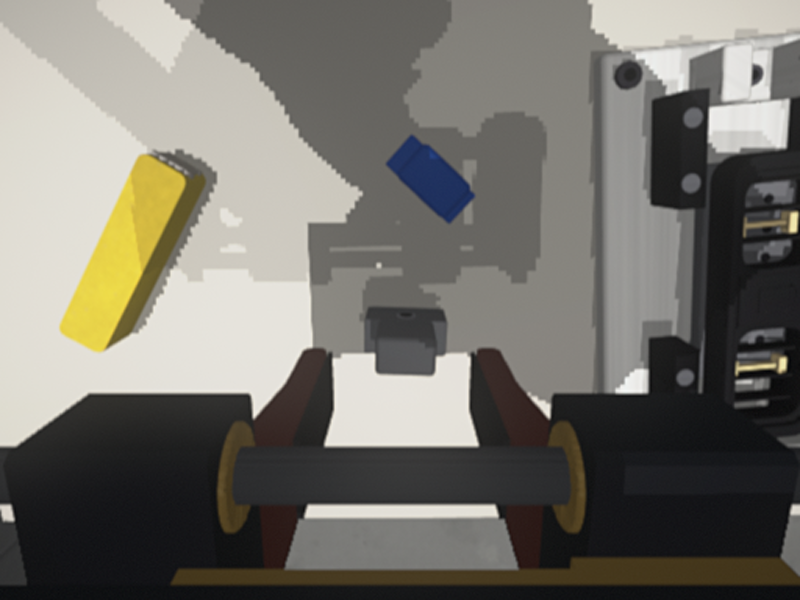

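The picture shows the filler centred between the open fingers, its tab's top face at (406,358) against (407,355) predicted, and square to the jaws.

```bash
python3 -m jog '{"translation":[[-2,1.5,25],[-2,1.5,48],[-2,1.5,57],[-2,1.5,57],[-2,1.5,57]],"delta_rot":[[0,0,0],[0,0,0],[0,0,0],[0,0,0],[0,0,0]],"hand":[0,0,0,0,-1]}'
python3 -m jog '{"translation":[[0,0,0],[0,0,0],[0,0,0],[0,0,0],[0,0,0]],"delta_rot":[[0,0,0],[0,0,0],[0,0,0],[0,0,0],[0,0,0]],"hand":[-1,-1,-1,-1,-1]}'
python3 t.py 0 62 75 90
```

```text
t: 8.75
ee_pos: [408.6, -259.2, 33.0]
orientation: [2.232, 2.208, 0.001]
ft_force: [0.0, 1.7, -0.3]
width: 39.0
t: 9.25
ee_pos: [408.3, -259.2, 32.5]
orientation: [2.233, 2.208, 0.001]
ft_force: [-1.0, 0.7, 7.2]
width: 23.6
q6 -0.58 t 9.25 in nest [-144.6  -12.1   32.5] F [-1.   0.7  7.2] w 23.6
shift [ 88.4 136.4 -42.4] rot [ 0.001  0.001 -0.102]
```

```bash
python3 -m jog '{"translation":[[0,0,-40],[0,0,-72],[20,40,-72],[50,85,-72],[86,136,-72]],"delta_rot":[[0,0,0],[0,0,0],[0,0,-0.03],[0,0,-0.07],[0,0,-0.102]],"hand":[-1,-1,-1,-1,-1]}'
python3 -m jog '{"translation":[[0,0,0],[0,0,0]],"delta_rot":[[0,0,0],[0,0,0]],"hand":[-1,-1]}'
python3 t.py 0 60 80 90
```

```text
t: 9.75
ee_pos: [532.5, -183.1, 104.6]
orientation: [2.117, 2.319, 0.001]
ft_force: [1.0, -0.7, 0.6]
width: 24.0
t: 9.95
ee_pos: [531.3, -182.7, 103.5]
orientation: [-2.115, -2.322, 0.0]
ft_force: [-0.1, -0.0, -0.8]
width: 23.9
q6 -0.45 t 9.95 in nest [-15.2  52.9 103.5] F [-0.1 -0.  -0.8] w 23.9
shift [ 7.1 15.2 23.5] rot [-0.    -0.     0.002]
```

```bash
python3 -m jog '{"translation":[[7,15,0],[7,15,10],[7,15,15],[7,15,15]],"delta_rot":[[0,0,0],[0,0,0],[0,0,0],[0,0,0]],"hand":[-1,-1,-1,-1]}'
python3 t.py 0 60 80 90; python3 -c "
from h import *
snap('wrist','w6',(120,60,400,270))"
```

```text
t: 10.35
ee_pos: [543.9, -175.4, 87.3]
orientation: [-2.117, -2.317, 0.002]
ft_force: [-0.0, -0.3, 0.1]
width: 24.0
q6 -0.42 t 10.35 in nest [-2.  59.  87.3] F [-0.  -0.3  0.1] w 24.0
shift [1.  2.  7.3] rot [-0.003 -0.001 -0.001]
```

View pics/w6.png

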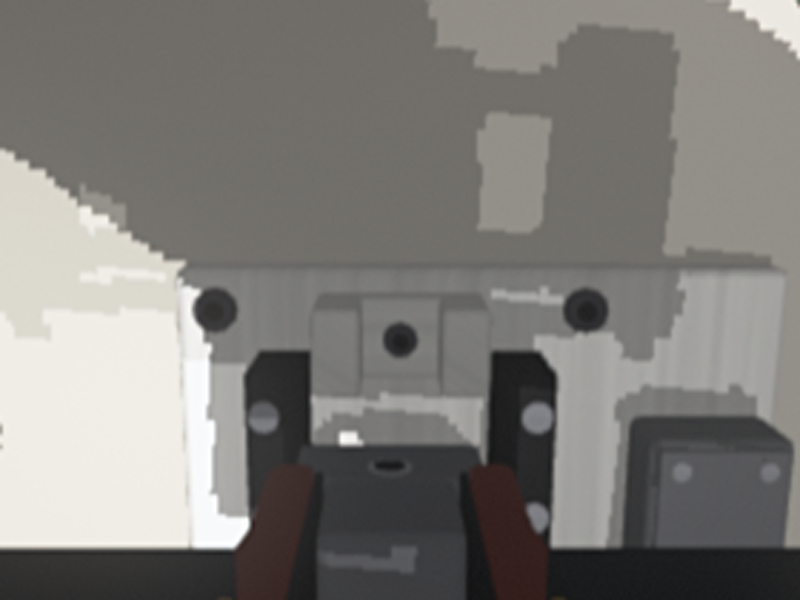

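```bash
python3 - <<'E'
from h import *
c=calib('w6');s=800/280;o=get_obs();Rm=R.from_rotvec(o['orientation'])
f=lambda u,v,z:Rm.inv().apply(pos(0,120+(u+.5)/s-.5,60+(v+.5)/s-.5,z,c)-o['ee_pos']).round(1)
zt=o['ee_pos'][2]-32.5
for n,u,v,z in(('fork in',400,397,38),('fork out',400,297,38),('shoulder front L',300,447,zt+26),('R',480,447,zt+26),('tab top front',392,533,zt+52),('guide L in',309,355,38),('guide R in',491,355,38)): print(n,f(u,v,z))
E
python3 t.py 0 60 80 90
```

```text
fork in [10.6  1.2 49.8]
fork out [33.1  1.1 49.8]
shoulder front L [ 12.8 -17.2   6.5]
R [12.9 15.2  6.5]
tab top front [  7.2  -0.6 -19.5]
guide L in [ 20.2 -18.9  49.8]
guide R in [20.2 21.2 49.7]
q6 -0.42 t 10.4 in nest [-1.7 58.9 87.8] F [ 0.2 -0.3 -0.8] w 23.8
shift [1.1 1.7 7.8] rot [-0.002 -0.001 -0.001]
```

Run:
```python
from h import *
c=calib('w6');s=800/280;o=get_obs();Rm=R.from_rotvec(o['orientation'])
f=lambda u,v,z:Rm.inv().apply(pos(0,120+(u+.5)/s-.5,60+(v+.5)/s-.5,z,c)-o['ee_pos']).round(1)
zt=o['ee_pos'][2]-32.5
for z in (0,2.5): print(f(300,447,zt+z),f(480,447,zt+z))
c4=calib('w4');k=.64
```

```text
[  4.4 -19.7  32.5] [ 4.5 17.7 32.5]
[  5.3 -19.5  30. ] [ 5.3 17.4 30. ]
```

```bash
python3 -m jog '{"translation":[[1.5,1.9,0],[1.5,1.9,5],[1.5,1.9,10],[1.5,1.9,13],[1.5,1.9,16]],"delta_rot":[[0,0,0],[0,0,0],[0,0,0],[0,0,0],[0,0,0]],"hand":[-1,-1,-1,-1,-1]}'
python3 -m jog '{"translation":[[0,0,2],[0,0,4],[0,0,6]],"delta_rot":[[0,0,0],[0,0,0],[0,0,0]],"hand":[-1,-1,-1]}'
python3 t.py 0 60 44.5 90
```

```text
t: 10.9
ee_pos: [546.9, -173.5, 72.2]
orientation: [-2.118, -2.32, 0.0]
ft_force: [-0.5, -0.6, -0.4]
width: 23.7
t: 11.2
ee_pos: [547.1, -173.6, 66.5]
orientation: [2.118, 2.32, 0.0]
ft_force: [0.4, 0.3, -0.3]
width: 24.2
q6 -0.42 t 11.2 in nest [ 1.4 60.5 66.5] F [ 0.4  0.3 -0.3] w 24.2
shift [-0.5 -1.4 22. ] rot [0. 0. 0.]
```

```bash
python3 -m jog '{"translation":[[0,0,3],[0,0,6],[0,0,9],[0,0,12],[0,0,14]],"delta_rot":[[0,0,0],[0,0,0],[0,0,0],[0,0,0],[0,0,0]],"hand":[-1,-1,-1,-1,-1]}'
python3 -m jog '{"translation":[[0,0,2],[0,0,4],[0,0,5.5],[0,0,5.5]],"delta_rot":[[0,0,0],[0,0,0],[0,0,0],[0,0,0]],"hand":[-1,-1,-1,-1]}'
python3 t.py 0 60 44.5 90
```

```text
t: 11.7
ee_pos: [547.0, -173.5, 52.3]
orientation: [-2.118, -2.32, 0.0]
ft_force: [-0.8, -0.3, 0.5]
width: 23.8
t: 12.1
ee_pos: [547.0, -173.5, 46.9]
orientation: [-2.118, -2.32, 0.0]
ft_force: [0.4, 0.1, -0.3]
width: 23.8
q6 -0.42 t 12.1 in nest [ 1.3 60.6 46.9] F [ 0.4  0.1 -0.3] w 23.8
shift [-0.6 -1.3  2.4] rot [-0. -0.  0.]
```

```bash
python3 -m jog '{"translation":[[0,0,1],[0,0,1.7],[0,0,2.3],[0,0,2.3]],"delta_rot":[[0,0,0],[0,0,0],[0,0,0],[0,0,0]],"hand":[-1,-1,-1,-1]}'
python3 t.py 0 60 44.5 90
```

```text
t: 12.5
ee_pos: [547.1, -173.5, 44.8]
orientation: [-2.118, -2.32, 0.0]
ft_force: [0.1, -0.2, -0.9]
width: 23.9
q6 -0.42 t 12.5 in nest [ 1.4 60.6 44.8] F [ 0.1 -0.2 -0.9] w 23.9
shift [-0.6 -1.4  0.3] rot [-0. -0.  0.]
```

```bash
python3 -m jog '{"translation":[[0,0,0.6],[0,0,1.2],[0,0,1.2]],"delta_rot":[[0,0,0],[0,0,0],[0,0,0]],"hand":[-1,-1,-1]}'
```

```text
t: 12.8
ee_pos: [547.2, -173.6, 44.6]
orientation: [2.118, 2.32, 0.0]
ft_force: [-3.2, -0.5, 9.2]
width: 23.8
```

```bash
python3 -m jog '{"translation":[[0,0,-0.6],[0,0,-0.6],[0,0,-0.6],[0,0,-0.6],[0,0,-15]],"delta_rot":[[0,0,0],[0,0,0],[0,0,0],[0,0,0],[0,0,0]],"hand":[-1,0,0,0,0]}'
python3 -m jog '{"translation":[[0,0,-30],[0,0,-70],[0,0,-70]],"delta_rot":[[0,0,0],[0,0,0],[0,0,0]],"hand":[0,0,-1]}'
python3 t.py 0 -9.75 80 90; python3 -c "
from h import *
snap('wrist','w7')"
```

```text
t: 13.3
ee_pos: [545.7, -173.1, 57.5]
orientation: [-2.116, -2.318, 0.002]
ft_force: [-0.1, 0.4, -0.5]
width: 43.9
t: 13.6
ee_pos: [550.4, -174.7, 134.3]
orientation: [2.112, 2.314, 0.006]
ft_force: [-0.0, 0.4, -0.1]
width: 38.8
q6 -0.42 t 13.6 in nest [  4.6  59.1 134.3] F [-0.   0.4 -0.1] w 38.8
shift [-68.7  -5.1  54.5] rot [0.008 0.004 0.   ]
```

```bash
python3 -m jog '{"translation":[[-35,-1,10],[-69,-2,20],[-69,-2,30],[-69,-2,30],[-69,-2,30]],"delta_rot":[[0,0,0],[0,0,0],[0,0,0],[0,0,0],[0,0,0]],"hand":[-1,-1,-1,-1,-1]}'
python3 t.py 0 -9.75 55 90; python3 -c "
from h import *
snap('wrist','w8');snap('scene','e8');snap('side','f8')
g=lambda n:cv2.imread(f'pics/{n}_raw.png')
r=lambda a:cv2.resize(a,(400,300),interpolation=cv2.INTER_CUBIC)
w8=g('w8')
m=np.vstack([np.hstack([r(g('w7')),r(w8)]),np.hstack([r(g('e8')[200:299,220:352]),r(g('f8')[125:215,215:335])])])
cv2.imwrite('pics/m8.png',m)"
```

```text
t: 14.15
ee_pos: [550.6, -241.4, 97.9]
orientation: [-2.116, -2.319, 0.001]
ft_force: [0.9, -0.8, -0.3]
width: 0.6
q6 -0.52 t 14.15 in nest [-1.3 -7.3 97.9] F [ 0.9 -0.8 -0.3] w 0.6
shift [-2.5  1.4 42.9] rot [-0.002 -0.001  0.   ]
```

View pics/m8.png

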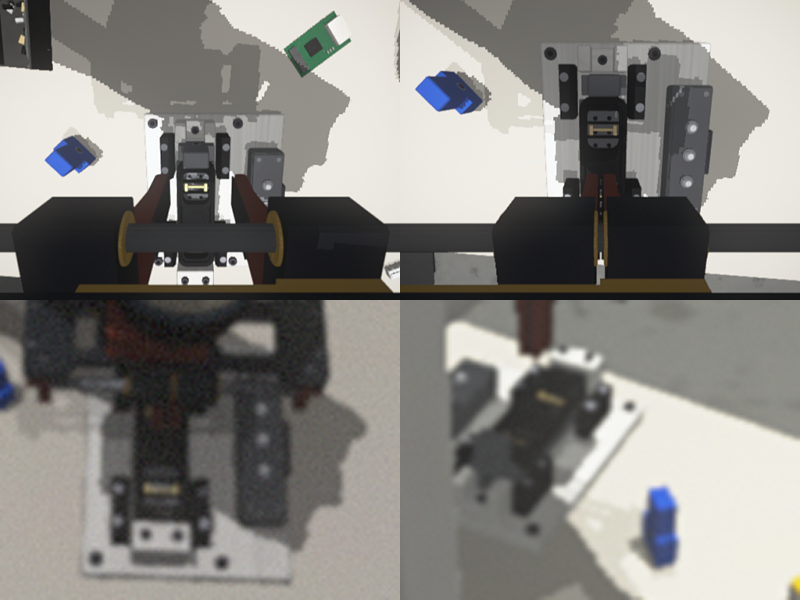

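The montage shows the filler standing in the gap between fork and grille, tab up. The grille is in its guides and the look-alike is untouched. Next is the press.

```bash
python3 -m jog '{"translation":[[-2.4,1.3,10],[-2.4,1.3,25],[-2.4,1.3,38],[-2.4,1.3,44],[-2.4,1.3,46]],"delta_rot":[[0,0,0],[0,0,0],[0,0,0],[0,0,0],[0,0,0]],"hand":[-1,-1,-1,-1,-1]}'
python3 t.py 0 -9.75 37 90
python3 -m jog '{"translation":[[0,0,2],[0,0,4],[0,0,6],[0,0,7]],"delta_rot":[[0,0,0],[0,0,0],[0,0,0],[0,0,0]],"hand":[-1,-1,-1,-1]}'
python3 t.py 0 -9.75 37 90
```

```text
t: 14.8
ee_pos: [552.0, -244.3, 51.0]
orientation: [-2.117, -2.318, 0.001]
ft_force: [-0.8, -0.2, 0.6]
width: 0.3
q6 -0.53 t 14.8 in nest [ -0.1 -10.3  51. ] F [-0.8 -0.2  0.6] w 0.3
shift [ 0.6  0.2 14. ] rot [-0.002 -0.001  0.   ]
t: 15.2
ee_pos: [553.0, -244.8, 45.8]
orientation: [2.118, 2.32, 0.0]
ft_force: [-0.4, -0.5, -0.4]
width: 0.4
q6 -0.53 t 15.2 in nest [  0.8 -10.9  45.8] F [-0.4 -0.5 -0.4] w 0.4
shift [ 1.2 -0.8  8.8] rot [0. 0. 0.]
```

```bash
python3 -m jog '{"translation":[[1,-0.5,0],[1,-0.5,2],[1,-0.5,4],[1,-0.5,4]],"delta_rot":[[0,0,0],[0,0,0],[0,0,0],[0,0,0]],"hand":[-1,-1,-1,-1]}'
python3 t.py 0 -9.75 37 90
python3 -m jog '{"translation":[[0,0,2],[0,0,3.5],[0,0,3.5]],"delta_rot":[[0,0,0],[0,0,0],[0,0,0]],"hand":[-1,-1,-1]}'
python3 t.py 0 -9.75 37 90
```

```text
t: 15.6
ee_pos: [552.4, -243.8, 41.8]
orientation: [2.118, 2.32, 0.0]
ft_force: [-1.3, 1.4, 4.4]
width: 0.5
q6 -0.53 t 15.6 in nest [ 0.3 -9.9 41.8] F [-1.3  1.4  4.4] w 0.5
shift [ 0.1 -0.3  4.8] rot [0. 0. 0.]
t: 15.9
ee_pos: [552.4, -243.8, 38.4]
orientation: [2.118, 2.32, 0.0]
ft_force: [-0.8, 1.1, 6.1]
width: 0.3
q6 -0.53 t 15.9 in nest [ 0.4 -9.9 38.4] F [-0.8  1.1  6.1] w 0.3
shift [ 0.1 -0.4  1.4] rot [0. 0. 0.]
```

```bash
python3 -m jog '{"translation":[[0,0,0.7],[0,0,1.4],[0,0,1.4]],"delta_rot":[[0,0,0],[0,0,0],[0,0,0]],"hand":[-1,-1,-1]}'
python3 -m jog '{"translation":[[0,0,0.5],[0,0,0.5]],"delta_rot":[[0,0,0],[0,0,0]],"hand":[-1,-1]}'
python3 -m jog '{"translation":[[0,0,0.4],[0,0,0.4]],"delta_rot":[[0,0,0],[0,0,0]],"hand":[-1,-1]}'
```

```text
t: 16.2
ee_pos: [552.5, -243.8, 37.2]
orientation: [2.118, 2.32, 0.0]
ft_force: [-1.0, 1.6, 6.5]
width: 0.7
t: 16.4
ee_pos: [552.5, -243.8, 36.9]
orientation: [2.118, 2.32, 0.0]
ft_force: [-0.6, 1.8, 8.1]
width: 0.5
t: 16.6
ee_pos: [552.5, -243.8, 36.8]
orientation: [2.118, 2.32, 0.0]
ft_force: [-2.7, 2.5, 11.1]
width: 0.1
```

```bash
python3 -m jog '{"translation":[[0,0,0.4],[0,0,0.7],[0,0,0.7],[0,0,0.7]],"delta_rot":[[0,0,0],[0,0,0],[0,0,0],[0,0,0]],"hand":[-1,-1,-1,-1]}'
python3 -m jog '{"translation":[[0,0,0],[0,0,0],[0,0,0],[0,0,0],[0,0,0]],"delta_rot":[[0,0,0],[0,0,0],[0,0,0],[0,0,0],[0,0,0]],"hand":[-1,-1,-1,-1,-1]}'
```

```text
t: 17.0
ee_pos: [552.5, -243.8, 36.7]
orientation: [2.118, 2.32, 0.0]
ft_force: [-4.2, 2.4, 16.0]
width: 0.3
t: 17.5
ee_pos: [552.5, -243.8, 36.7]
orientation: [2.118, 2.32, 0.0]
ft_force: [-4.8, 2.4, 17.3]
width: 0.7
```

```bash
python3 -c "
from workcell import ctrl,get_obs
print(get_obs()['ft_force']);ctrl.close_job();o=get_obs();print(o['t'],o['ee_pos'],o['ft_force'])"
```

```text
[-4.81903364  2.42751525 17.29364402]
the job is handed in; nothing more can be done
the job is handed in; nothing more can be done
```

I finished the job and handed it in at 17.5 s of the 51 s, with the robot still pressing the grille down.

- **Grille:** I laid it on the carrier between the guides and slid it towards the solid stop until it met about 5 N, then let go. The picture afterwards showed it in place.
- **Filler:** I gripped the grey block by its tab, not the blue look-alike. It slid into the gap at the fork end with no side force and touched the base at the expected height (tool tip at 44.6 mm, 44.5 expected). I then let go, and the last picture shows it upright, tab up, in the gap.
- **Press:** With the fingers closed on the grille's solid middle, the force rose from about 4 to 8 N along the springs. It then climbed steeply at the stop. The last reading was 17 N with the tip steady at 36.7 mm, against 37 mm expected for flush.

**What I could not confirm:**
- I had used all 12 picture views before pressing, so "flush" rests on force and height only.
- The push also showed a sideways force of about 5 N, probably friction.
- The wrist camera put the nest 1–2 mm away from my first estimate. I worked to the corrected position.
- I never went near the pin gauge, circuit board or hex key set, but I did not check them separately at the end.

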